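# Lever open the heavy flap of the shielded reference store

## Robot

A 6-joint arm with a two-finger parallel gripper is mounted at the origin on a cart in front of the work surface, level with it; the furniture and walls round the work are solid. World frame = base frame: x ahead of the robot, y to its left, z up, the work surface at z = 0. Lengths are in mm, angles in rad, forces in N, time in s.
With the tool pointing down it reaches from about 350 to 775 mm from the base axis. Payload 7.3 kg.
Tool frame: the origin (TCP) lies on the centre line of the jaws, within the pads' length; the fingertips stand 22 mm ahead of it and the grasp point (between the pads) lies 3 mm ahead of it; z points along the fingers, y is the direction in which the jaws open and shut (so a half turn about z gives the same grasp; the last joint's range is limited). The gripper opens to 92 mm and grips with 3 to 60 N. Pads are 19 mm wide; open, the fingers measure 130 mm over their backs; the gripper's body (75 mm by 190 mm) begins 47 mm behind the grasp point.
Start: joints at [-1.484, 0.342, 1.524, -0, 1.275, -0.146], TCP at [121.14, -510.85, 248.741] pointing down, gripper open.
Joint ranges: [-2.53, 2.53], [-0.77, 2.02], [0.04, 2.7], [-1, 4.14], [0.28, 2.66], [-3.11, 3.11]. Speed limits (rad/s): [2.57, 2.57, 3.14, 3.14, 3.14, 3.14].

## Interface

Orientations are given as [roll, pitch, yaw] about the fixed x, y, z axes, in that order (R = Rz(yaw) Ry(pitch) Rx(roll)).
In Python, from plant import get_obs, capture, close_job gives the robot as it stands.
- The arm moves only by the tool carry_out, never from a script. Its arguments are lists of equal length, an entry for each row: "xyz": the shift along the tool's x, y, z scaled (see below), a list of three; "dr": the turn, a rotation vector about the tool's x, y, z scaled (see below), a list of three. A call has 1 to 8 rows; each row shifts and turns the commanded pose from where the row before left it, along the tool's axes as they then stand; what a row does not reach is not made up. The controller multiplies each number of a shift by 0.06 m and each number of a turn by 8 degrees. A row lasts 1/8 s, in which the tool goes at most 62.5 mm and 10.7 degrees, less where a joint would pass 70% of its speed; a pose out of reach is approached as far as the arm can. A call with a number of a shift or a turn outside -1 to 1 is refused whole. A call with a gripper value outside its range is refused whole. "gripper" is the gripper's target within -1 to 1 (fully open at 1, half-way at 0, shut at -1), set as the call begins (left out, the last holds). The fingers move at their own pace and stop on an object; the grip force is fixed at half the most. Time passes only in rows, so rows that do not move let the fingers close. It gives the time, the measured TCP pose, the force and the opening at its end, in the units of the state.
- get_obs(): the state, without advancing time (a new reading comes with each control period).
- capture(name): name is "scene" or "top"; returns a dict with "image" (384x512x3 uint8, blue, green, red), "fx", "fy", "cx", "cy" (pixels), "pose" (4x4, takes a point from camera to world coordinates). Camera axes: x right, y up, looking along -z (the intrinsics and any distortion apply to the point x, -y, -z); pixel columns grow to the right and rows downward; lengths in mm; the calibration is good to about 2 mm. A picture is of the moment at which its call begins. There is no depth.
- close_job(): hands the job in, once; it reports no verdict.
The state is a dict: "time": time; "joint_positions": joint angles; "dq": joint speeds; "tau": joint torques, N m; "tool_pos": TCP position; "tcp_rot": TCP orientation; "contact_force": force on the tool from outside, world axes, zero at the start; "moment": the same for the moment, N m; "grip_width": finger opening in mm.
Only numpy, scipy, OpenCV 4.12 (cv2) and the standard library are available. Lean on these libraries where they do the work, as an engineer would, in place of code of your own. Each camera call takes 0.05 s, during which the arm holds its last target.

## Task

The reference disc lies in the grey shielded store under a heavy steel flap that is opened with the loose T-handled lever resting on the step in front of it. Without gripping or lifting the lever, first push its T-handle toward the store until the toe is fully home under the flap's lip, then press the long handle end all the way down so that the flap rises, and finish while still holding it down with the flap open. Work only on the lever: do not touch the flap, and leave the vial, cup, jar and ring standing where they are.

Things in the scene. Friction and masses are not known exactly. Their poses are not given: they have to be found in the camera images.
- store: Fixed grey store, 84 mm wide (x). Origin on the worktop under the lever's heel when home; +y runs from the T-handle to the box, z up. A level step, top 45 mm up, runs from y = -90 to 93 mm; there the box begins (to 158 mm, top 73 mm up). Two 14 mm high rails on the step guide the lever along y. A rubber-topped post, 31 mm high, at y = -207 mm stops the pressed arm.
- flap (a joint): Hinge angle of the heavy steel flap (84 x 115 x 13 mm, 1.1 to 2.3 kg) on the box: 0 shut and level, grows as its lip rises; about 0.33 rad with the lever home and pressed right down. It falls shut when let go. Hinge line across the store at y = 160 mm, 73 mm up.
- flap_lip (a point): Middle of the flap's free edge, half-way up its 13 mm thickness. Shut, it lies at y = 45 mm of the store, overhanging the step by 48 mm, its underside 28 mm above the step; the lever's 24 mm high nose slides under it.
- lever: Loose T-handled lever, about 0.65 kg, level-nosed between the rails. Origin under its round heel (the fulcrum); +y to the toe. It starts 52 to 75 mm back from home; sliding it takes some 3 to 7 N until the toe stops at the box. Pressing turns it about the heel by some 0.4 rad, with 3 to 10 N, until its arm meets the post; let go, it comes back up.
- lever_handle (a point): Centre of the T-handle, a black round bar 22 mm thick and 92 mm long lying across the lever (its x), 220 mm behind the heel (-y) and 88 mm above the lever's origin: 133 mm above the worktop at the start. Pressed right down it is about 35 mm above the worktop and some 20 mm farther from the store (arc about the heel).
- lever_toe (a point): Tip of the toe, the front of the lever's nose, 90 mm ahead of the heel (+y) and 17 mm above the lever's origin. Home: y = 90 mm or so in the store's frame (the box front is at 93 mm).
- lever_heel (a point): Centre of the lever's round heel, 10 mm above the step.
- vial_amber: Bystander: amber vial with a black cap, 30 mm across, 64 mm high; origin under its centre.
- cup: Bystander: white sample cup, 41 mm across, 27 mm high; origin under its centre.
- jar: Bystander: white screw-capped jar, 52 mm across, 78 mm high; origin under its centre.
- ring: Bystander: flat steel ring, 51 mm across, 13 mm high; origin under its centre.

How it is judged:
By the outcome, as a careful person would: the job done as asked, in the order asked, and still so for the second after the job is handed in, while the arm keeps its last pose, push and grip.
It also fails if it takes over 50 s, if anything falls off the work surface, if the arm or the gripper's body presses on something with over 40 N, if the wrist force passes 120 N, or if a joint passes its speed limit or range.

## Working session

There is one attempt and no reset: what is moved stays moved. The work goes in short steps, Python scripts to look and compute and a tool call to move; the robot and the scene stay as the last step left them, time stands still between calls to the robot, and variables do not carry over. Pictures are saved under pics/ and viewed, and the job is handed in when it is done.

Besides the shell and the picture viewer there is one more tool, called after "Call:" as a command line: name --argument value ..., lists and objects as JSON in quotes. carry_out: Moves the arm, as the interface text tells. Shifts and turns lie within -1 to 1; 1 stands for 0.06 m of shift or 8 degrees of turn. Its arguments: {"type":"object","properties":{"xyz":{"type":"array"},"dr":{"type":"array"},"gripper":{"type":"number"}},"required":["xyz","dr"]}

```bash
ls; mkdir -p pics
python3 - <<'E'
from plant import get_obs,capture
import cv2,numpy as np
np.set_printoptions(precision=3,suppress=True)
print(get_obs())
for n in("scene","top"):
    c=capture(n); cv2.imwrite(f"pics/{n}0.png",c["image"]); print({k:v for k,v in c.items() if k!="image"})
E
```

```text
pics
{'time': 0.0, 'joint_positions': array([-1.484,  0.343,  1.525, -0.   ,  1.275, -0.146]), 'dq': array([-0.001, -0.   ,  0.   ,  0.   , -0.   ,  0.001]), 'tau': array([  0.   , -43.124, -24.422,   0.072,   0.056,  -0.   ]), 'tool_pos': array([ 121.102, -510.475,  248.041]), 'tcp_rot': array([-3.14 , -0.   ,  0.233]), 'contact_force': array([-0.497, -0.262,  0.315]), 'moment': array([ 0.013, -0.047, -0.021]), 'grip_width': 91.62226159667708}
{'fx': 418.7415572838527, 'fy': 418.7415572838527, 'cx': 252.98235108865427, 'cy': 192.92900519554433, 'pose': array([[    0.794,     0.344,    -0.5  ,  -201.711],
       [   -0.607,     0.429,    -0.669, -1069.408],
       [   -0.016,     0.835,     0.55 ,   866.695],
       [    0.   ,     0.   ,     0.   ,     1.   ]])}
{'fx': 432.83201175314406, 'fy': 432.83201175314406, 'cx': 249.7359799388438, 'cy': 187.64991259644844, 'pose': array([[   0.062,    0.973,   -0.221,  182.746],
       [  -0.998,    0.061,   -0.012, -134.362],
       [   0.002,    0.221,    0.975, 1525.776],
       [   0.   ,    0.   ,    0.   ,    1.   ]])}
```

View pics/scene0.png

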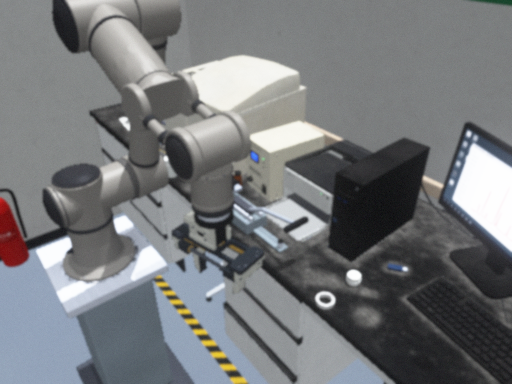

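View pics/top0.png

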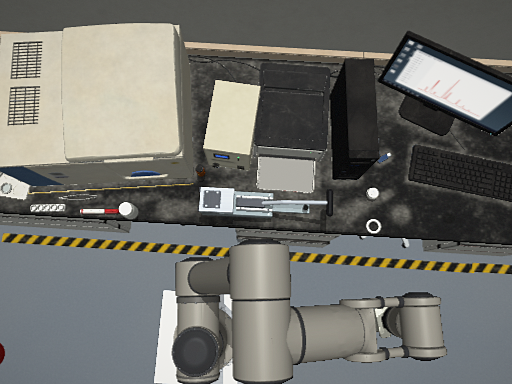

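```bash
python3 - <<'E'
import cv2
a=cv2.imread("pics/top0.png"); b=a[160:250,180:420]; cv2.imwrite("pics/top0z.png",cv2.resize(b,None,fx=3.3,fy=3.3,interpolation=cv2.INTER_CUBIC))
a=cv2.imread("pics/scene0.png"); b=a[170:290,200:360]; cv2.imwrite("pics/scene0z.png",cv2.resize(b,None,fx=5,fy=5,interpolation=cv2.INTER_CUBIC))
E
cat > h.py <<'E'
import numpy as np,cv2
from plant import get_obs,capture
np.set_printoptions(precision=3,suppress=True)
def ray(c,u,v):
    d=np.array([(u-c["cx"])/c["fx"],-(v-c["cy"])/c["fy"],-1.]); P=c["pose"]
    return P[:3,3],P[:3,:3]@d
def atz(c,u,v,z):
    o,d=ray(c,u,v); return o+d*(z-o[2])/d[2]
def proj(c,p):
    P=c["pose"]; q=P[:3,:3].T@(np.asarray(p,float)-P[:3,3]); return np.array([c["cx"]+c["fx"]*q[0]/-q[2], c["cy"]+c["fy"]*(-q[1])/-q[2]])
E
```

```text
(no output)
```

View pics/top0z.png

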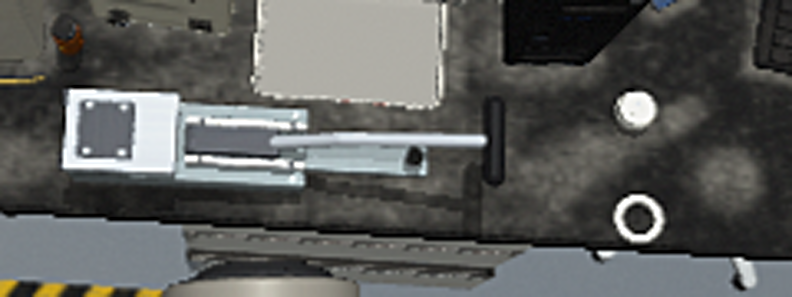

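View pics/scene0z.png

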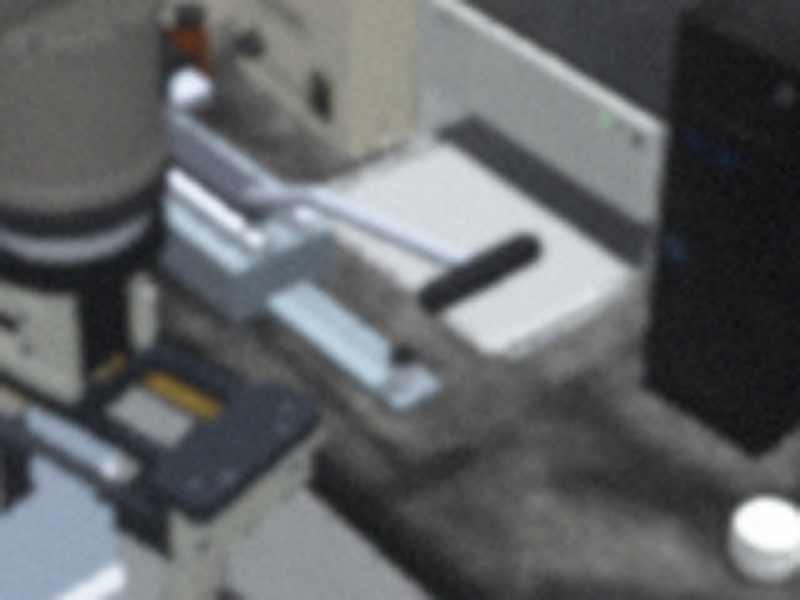

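Run:
```python
from h import *
c=capture("top"); s=capture("scene")
z=lambda a,b:((a+.5)/3.3-.5+180,(b+.5)/3.3-.5+160)
H=[atz(c,*z(494,97),140),atz(c,*z(494,184),140)]
print("handle",H, np.mean(H,0), np.linalg.norm(H[0]-H[1]))
F={k:atz(c,*z(*p),86) for k,p in dict(hb=(66,88),lb=(179,95),lf=(176,178),hf=(63,170)).items()}
print(F)
S={k:atz(c,*z(*p),45) for k,p in dict(b=(307,109),f=(304,178)).items()};print("step end",S)
print("post",atz(c,*z(415,155),31))
print("base strip end",atz(c,*z(427,152),5),atz(c,*z(425,174),5))
print("arm joint",atz(c,*z(300,140),70))
zs=lambda a,b:((a+.5)/5-.5+200,(b+.5)/5-.5+170)
Hs=[atz(s,*zs(430,298),133),atz(s,*zs(533,245),133)];print("scene handle",Hs,np.mean(Hs,0))
print("scene post",atz(s,*zs(405,352),31))
print("cup",atz(c,*z(636,108),27),"ring",atz(c,*z(639,217),13), "vial", atz(c,*z(67,40),60))
print("jar?",atz(c,127,209,78))
```

```text
handle [array([ 508.407, -378.236,  140.   ]), array([ 420.91 , -380.137,  140.   ])] [ 464.659 -379.186  140.   ] 87.51778467779545
{'hb': array([502.849,  54.35 ,  86.   ]), 'lb': array([502.782, -62.791,  86.   ]), 'lf': array([416.054, -65.85 ,  86.   ]), 'hf': array([417.068,  49.854,  86.   ])}
step end {'b': array([ 505.236, -197.275,   45.   ]), 'f': array([ 431.111, -197.884,   45.   ])}
post [ 465.55  -314.969   31.   ]
base strip end [ 474.578 -330.957    5.   ] [ 450.352 -329.579    5.   ]
arm joint [ 466.487 -190.631   70.   ]
scene handle [array([ 425.124, -381.265,  133.   ]), array([ 504.469, -381.166,  133.   ])] [ 464.797 -381.215  133.   ]
scene post [ 464.803 -316.5     31.   ]
cup [ 532.426 -550.624   27.   ] ring [ 416.861 -557.677   13.   ] vial [560.764  61.293  60.   ]
jar? [410.543 294.229  78.   ]
```

Run:
```python
from h import *
c=capture("top"); s=capture("scene")
a=s["image"][0:300,100:450]; cv2.imwrite("pics/s1.png",cv2.resize(a,(700,600)))
a=c["image"][40:220,240:420]; cv2.imwrite("pics/t1.png",cv2.resize(a,(600,600),interpolation=cv2.INTER_CUBIC))
o=get_obs(); print(proj(c,o["tool_pos"]),proj(s,o["tool_pos"]))
print("tower scene base corner left",atz(s,330,248,0),atz(s,360,257,0))
```

```text
[380.042 316.576] [218.049 272.212]
tower scene base corner left [ 584.941 -414.026    0.   ] [ 625.878 -499.424    0.   ]
```

View pics/s1.png

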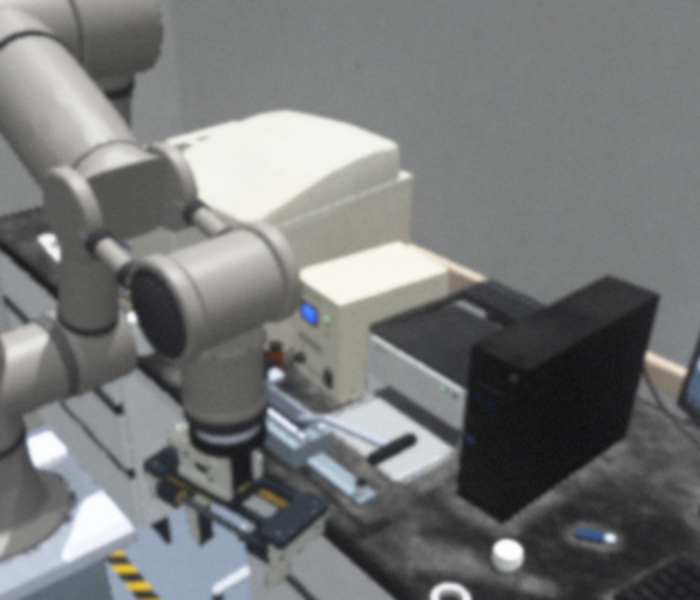

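View pics/t1.png

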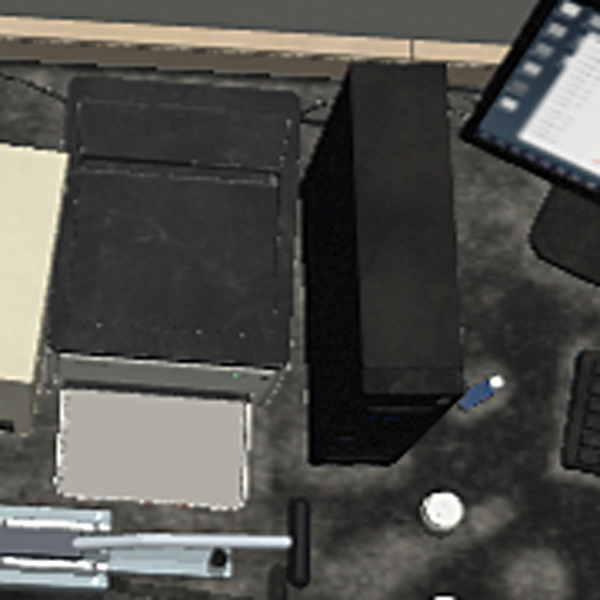

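Run:
```python
from h import *
c=capture("top"); s=capture("scene")
for z in(248,300,400,450,500,550,600,650): print(z,proj(s,[121,-510,z]),proj(c,[121,-510,z]))
t=lambda a,b:((a+.5)*.3-.5+240,(b+.5)*.3-.5+40)
print("tower base L,R (top cam)",atz(c,*t(310,463),0),atz(c,*t(390,463),0))
q=lambda a,b:((a+.5)/2-.5+100,(b+.5)/2-.5)
print("tower base L,R (scene)",atz(s,*q(460,492),0),atz(s,*q(502,520),0))
for z in (250,300,350,400): print(z,"top front L,R top cam",atz(c,*t(363,393),z),atz(c,*t(463,391),z),"scene",atz(s,*q(473,347),z),atz(s,*q(512,362),z))
```

```text
248 [217.821 272.219] [379.734 316.595]
300 [216.228 253.426] [385.368 317.919]
400 [212.842 213.474] [397.69  320.816]
450 [210.966 191.344] [404.725 322.469]
500 [208.951 167.565] [412.458 324.287]
550 [206.779 141.944] [420.999 326.295]
600 [204.433 114.26 ] [430.482 328.524]
650 [201.89   84.251] [441.072 331.014]
tower base L,R (top cam) [ 581.158 -414.       0.   ] [ 586.638 -501.065    0.   ]
tower base L,R (scene) [ 592.131 -406.033    0.   ] [ 594.683 -490.311    0.   ]
250 top front L,R top cam [ 585.467 -415.615  250.   ] [ 593.193 -507.655  250.   ] scene [ 608.345 -386.867  250.   ] [ 620.239 -449.009  250.   ]
300 top front L,R top cam [ 569.683 -404.593  300.   ] [ 577.107 -493.025  300.   ] scene [ 542.668 -442.206  300.   ] [ 553.598 -499.309  300.   ]
350 top front L,R top cam [ 553.9  -393.57  350.  ] [ 561.021 -478.395  350.   ] scene [ 476.99  -497.544  350.   ] [ 486.956 -549.609  350.   ]
400 top front L,R top cam [ 538.117 -382.547  400.   ] [ 544.935 -463.765  400.   ] scene [ 411.313 -552.883  400.   ] [ 420.315 -599.91   400.   ]
```

Call:
carry_out --xyz '[[0,0,0],[0,0,0],[0.5,0,0],[0.5,-0.2,0],[0.6,-0.2,0],[0.6,-0.2,0],[0.6,-0.2,0],[0.5,-0.2,0]]' --dr '[[0,0,0.77],[0,0,0.77],[0,0,0],[0,0,0],[0,0,0],[0,0,0],[0,0,0],[0,0,0]]' --gripper -1

```text
time: 1.4
tool_pos: [319.3, -446.8, 248.7]
tcp_rot: [3.141, -0.0, 0.018]
contact_force: [0.3, -0.6, 0.1]
grip_width: 16.2
```

Call:
carry_out --xyz '[[0.6,0,0],[0.6,0,0.2],[0.6,-0.1,0.4],[0.4,0,0.5],[0.25,0,0.4],[0,0,0.2],[0,0,0.1],[0,0,0]]' --dr '[[0,0,0],[0,0,0],[0,0,0],[0,0,0],[0,0,0],[0,0,0],[0,0,0],[0,0,0]]'

```text
time: 2.4
tool_pos: [464.3, -439.1, 141.2]
tcp_rot: [3.141, -0.0, 0.017]
contact_force: [0.2, -0.7, -0.0]
grip_width: 0.4
```

Run:
```python
from h import *
c=capture("top"); s=capture("scene"); o=get_obs(); print(o["tool_pos"],o["tcp_rot"],o["contact_force"],o["grip_width"])
print(proj(c,o["tool_pos"]),proj(s,o["tool_pos"]))
cv2.imwrite("pics/s2.png",cv2.resize(s["image"][150:300,180:380],(800,600),interpolation=cv2.INTER_CUBIC))
cv2.imwrite("pics/t2.png",cv2.resize(c["image"][130:280,220:420],(800,600),interpolation=cv2.INTER_CUBIC))
```

```text
[ 464.701 -439.37   141.922] [ 3.14  -0.001  0.017] [0.6   0.221 0.631] 0.4691280984852925
[347.96  203.153] [310.452 231.345]
```

View pics/s2.png

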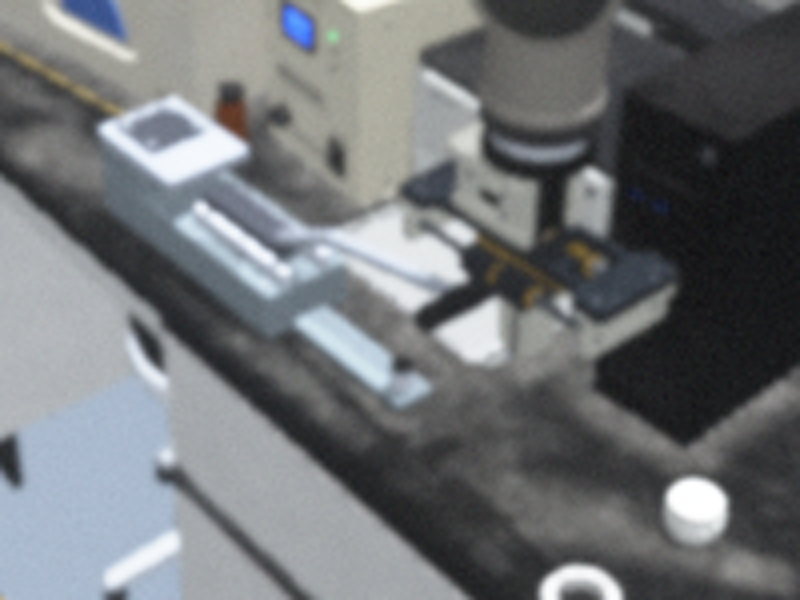

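View pics/t2.png

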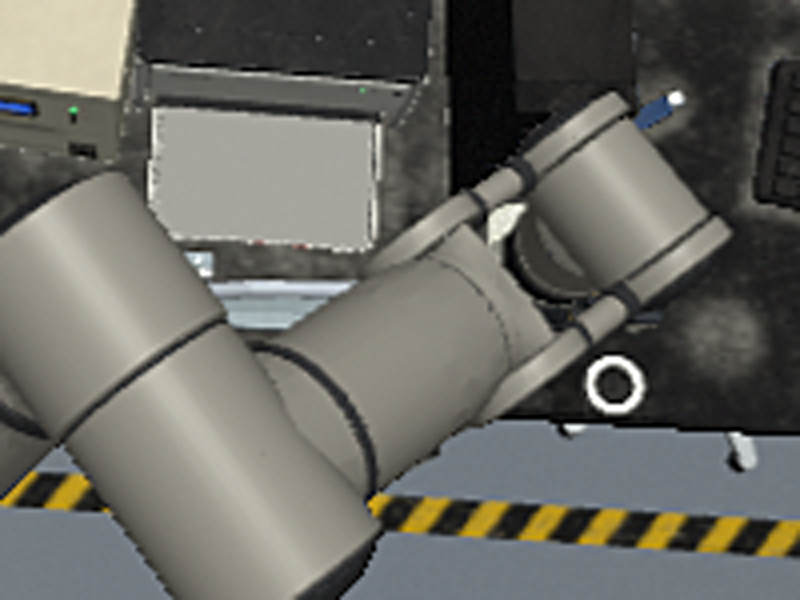

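Call:
carry_out --xyz '[[0,-0.12,0],[0,-0.12,0],[0,-0.1,0],[0,-0.1,0],[0,-0.1,0],[0,-0.1,0],[0,-0.1,0],[0,-0.1,0]]' --dr '[[0,0,0],[0,0,0],[0,0,0],[0,0,0],[0,0,0],[0,0,0],[0,0,0],[0,0,0]]'

```text
time: 3.5
tool_pos: [464.1, -388.4, 140.9]
tcp_rot: [3.141, -0.0, 0.018]
contact_force: [-0.1, -4.6, 0.3]
grip_width: 0.3
```

Call:
carry_out --xyz '[[0,-0.1,0],[0,-0.1,0],[0,-0.1,0],[0,-0.05,0],[0,-0.04,0]]' --dr '[[0,0,0],[0,0,0],[0,0,0],[0,0,0],[0,0,0]]'

```text
time: 4.12
tool_pos: [463.6, -364.9, 140.8]
tcp_rot: [3.141, -0.0, 0.018]
contact_force: [-0.0, -4.7, 1.0]
grip_width: 0.6
```

Call:
carry_out --xyz '[[0,-0.04,0],[0,-0.03,0]]' --dr '[[0,0,0],[0,0,0]]'

```text
time: 4.38
tool_pos: [463.5, -360.7, 140.7]
tcp_rot: [3.141, -0.0, 0.018]
contact_force: [0.2, -5.5, 1.7]
grip_width: 0.6
```

Call:
carry_out --xyz '[[0,-0.03,0],[0,-0.03,0]]' --dr '[[0,0,0],[0,0,0]]'

```text
time: 4.62
tool_pos: [463.4, -357.1, 140.7]
tcp_rot: [3.142, 0.0, 0.018]
contact_force: [-0.4, -4.6, 1.0]
grip_width: 0.7
```

Call:
carry_out --xyz '[[0,-0.03,0],[0,-0.03,0]]' --dr '[[0,0,0],[0,0,0]]'

```text
time: 4.88
tool_pos: [463.4, -353.5, 140.7]
tcp_rot: [3.141, 0.0, 0.018]
contact_force: [0.5, -5.9, 2.2]
grip_width: 0.4
```

Call:
carry_out --xyz '[[0,-0.03,0],[0,-0.02,0]]' --dr '[[0,0,0],[0,0,0]]'

```text
time: 5.12
tool_pos: [463.9, -353.0, 141.6]
tcp_rot: [3.136, -0.002, 0.018]
contact_force: [0.6, -14.8, 2.3]
grip_width: 0.3
```

Run:
```python
from h import *
s=capture("scene"); o=get_obs(); print(o["tool_pos"],o["contact_force"])
cv2.imwrite("pics/s3.png",cv2.resize(s["image"][160:280,190:350],(800,600),interpolation=cv2.INTER_CUBIC))
```

```text
[ 463.927 -353.034  141.678] [  0.575 -12.397   1.603]
```

View pics/s3.png

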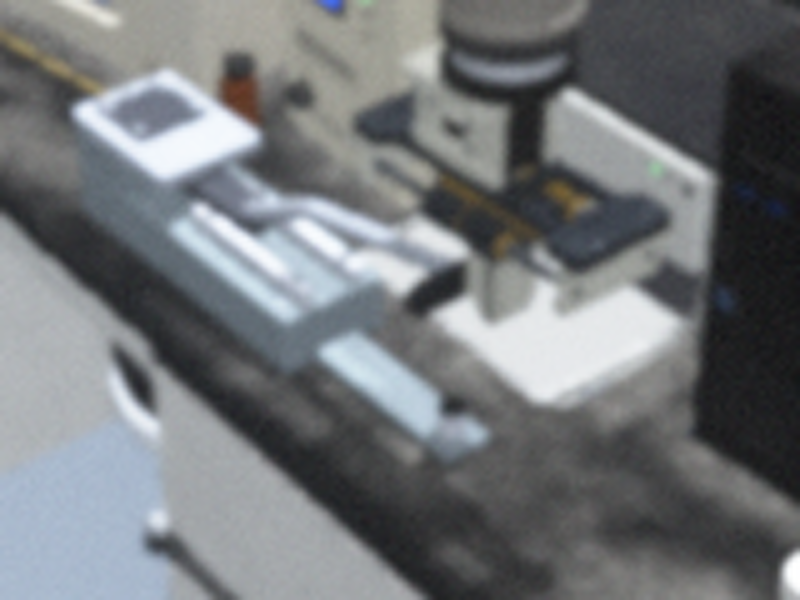

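Call:
carry_out --xyz '[[0,0.15,0],[0,0.3,0],[0,0.2,-0.2],[0,0,-0.4],[0,0,-0.3],[0,-0.1,0],[0,0,0]]' --dr '[[0,0,0],[0,0,0],[0,0,0],[0,0,0],[0,0,0],[0,0,0],[0,0,0]]'

```text
time: 6.05
tool_pos: [463.5, -382.7, 193.6]
tcp_rot: [-3.14, 0.001, 0.018]
contact_force: [-0.3, 0.8, 0.1]
grip_width: 0.4
```

Run:
```python
from h import *
s=capture("scene"); o=get_obs(); print(o["time"],o["tool_pos"],o["tcp_rot"],o["contact_force"])
cv2.imwrite("pics/s4.png",cv2.resize(s["image"][160:280,190:350],(800,600),interpolation=cv2.INTER_CUBIC))
```

```text
6.1 [ 463.561 -382.846  193.454] [-3.14   0.002  0.018] [ 0.166 -0.382  0.226]
```

View pics/s4.png

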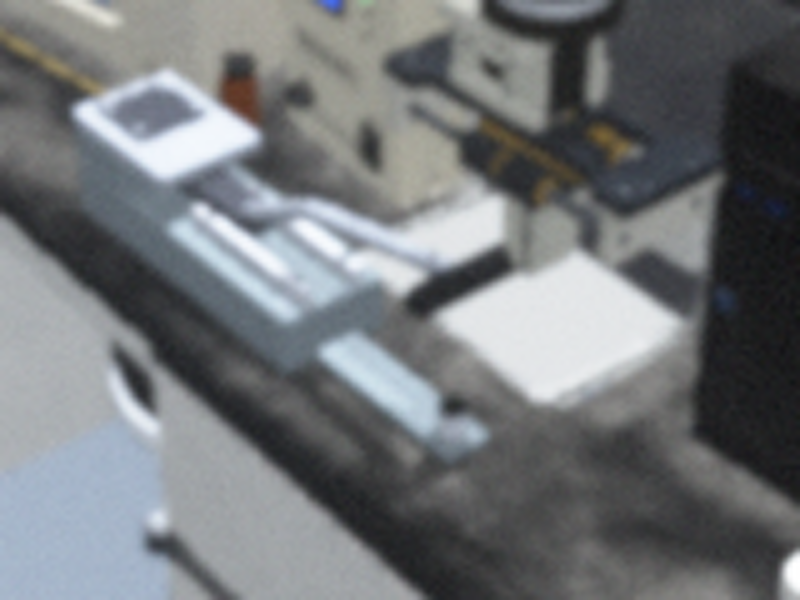

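Run:
```python
from h import *
s=capture("scene")
for p in ((413,297),(418,300)): print(atz(s,190+p[0]/5,160+p[1]/5,133))
print(proj(s,[464.5,-323,133])*5-np.array([190,160])*5)
```

```text
[ 425.753 -323.269  133.   ]
[ 426.175 -327.299  133.   ]
[463.312 272.108]
```

Call:
carry_out --xyz '[[0,-0.3,0],[0,-0.3,0],[0,-0.28,0],[0,0,0.1],[0,0,0.1],[0,0,0]]' --dr '[[0,0,0],[0,0,0],[0,0,0],[0,0,0],[0,0,0],[0,0,0]]'

```text
time: 6.9
tool_pos: [462.7, -331.0, 181.9]
tcp_rot: [-3.141, 0.001, 0.017]
contact_force: [0.6, -0.4, -0.0]
grip_width: 0.3
```

Call:
carry_out --xyz '[[0,0,0.1],[0,0,0.1],[0,0,0.1],[0,0,0.1],[0,0.01,0.1],[0,0.01,0.1]]' --dr '[[0,0,0],[0,0,0],[0,0,0],[0,0,0],[0,0,0],[0,0,0]]'

```text
time: 7.65
tool_pos: [463.8, -333.6, 147.7]
tcp_rot: [3.137, -0.002, 0.018]
contact_force: [-0.2, -5.5, 7.0]
grip_width: 0.8
```

Run:
```python
from h import *
s=capture("scene"); o=get_obs(); print(o["time"],o["tool_pos"],o["tcp_rot"],o["contact_force"])
cv2.imwrite("pics/s5.png",cv2.resize(s["image"][160:280,190:350],(800,600),interpolation=cv2.INTER_CUBIC))
```

```text
7.7 [ 463.61  -333.678  147.059] [ 3.138 -0.002  0.018] [-0.121 -4.336  5.88 ]
```

View pics/s5.png

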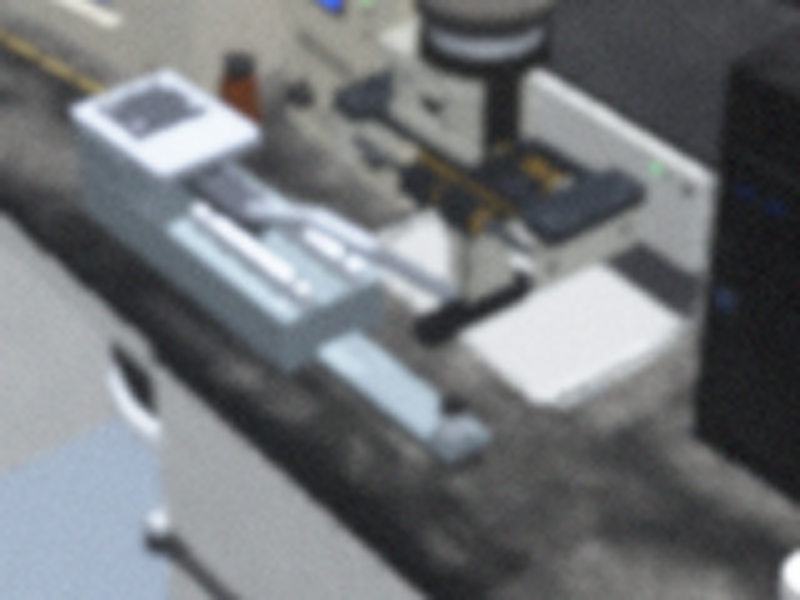

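Call:
carry_out --xyz '[[0,0.02,0.12],[0,0.02,0.12],[0,0.02,0.12],[0,0.02,0.12],[0,0.02,0.12],[0,0.01,0.12]]' --dr '[[0,0,0],[0,0,0],[0,0,0],[0,0,0],[0,0,0],[0,0,0]]'

```text
time: 8.45
tool_pos: [464.0, -340.4, 104.5]
tcp_rot: [3.137, -0.003, 0.018]
contact_force: [-0.3, -3.3, 5.9]
grip_width: 0.6
```

Run:
```python
from h import *
s=capture("scene"); o=get_obs(); print(o["time"],o["tool_pos"],o["tcp_rot"],o["contact_force"])
cv2.imwrite("pics/s6.png",cv2.resize(s["image"][160:280,190:350],(800,600),interpolation=cv2.INTER_CUBIC))
```

```text
8.5 [ 463.55  -340.     103.461] [ 3.139 -0.002  0.018] [-0.299 -3.586  5.265]
```

View pics/s6.png

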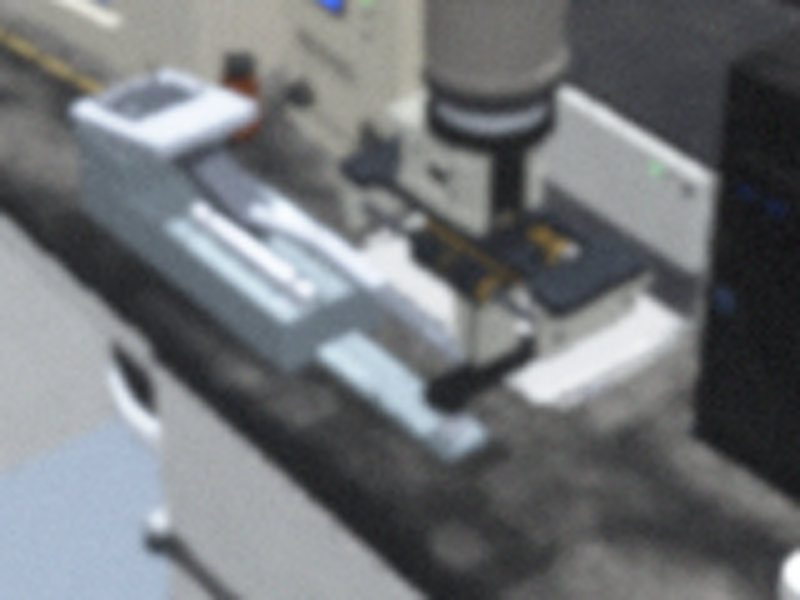

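Call:
carry_out --xyz '[[0,0.01,0.12],[0,0.01,0.12],[0,0.01,0.1],[0,0,0.08],[0,0,0.06],[0,0,0.05]]' --dr '[[0,0,0],[0,0,0],[0,0,0],[0,0,0],[0,0,0],[0,0,0]]'

```text
time: 9.25
tool_pos: [463.2, -340.3, 71.5]
tcp_rot: [-3.142, 0.0, 0.018]
contact_force: [-0.2, -3.0, 3.9]
grip_width: 0.0
```

Call:
carry_out --xyz '[[0,0,0.04],[0,0,0.03]]' --dr '[[0,0,0],[0,0,0]]'

```text
time: 9.5
tool_pos: [463.1, -340.3, 67.4]
tcp_rot: [-3.142, 0.0, 0.018]
contact_force: [0.1, -3.2, 4.7]
grip_width: 0.5
```

Call:
carry_out --xyz '[[0,0,0.03],[0,0,0.03]]' --dr '[[0,0,0],[0,0,0]]'

```text
time: 9.75
tool_pos: [463.4, -340.4, 66.0]
tcp_rot: [3.141, -0.001, 0.018]
contact_force: [-5.8, 1.8, 28.0]
grip_width: 0.4
```

Run:
```python
from h import *
s=capture("scene"); o=get_obs(); print(o["time"],o["tool_pos"],o["tcp_rot"],o["contact_force"])
cv2.imwrite("pics/s7.png",cv2.resize(s["image"][160:280,190:350],(800,600),interpolation=cv2.INTER_CUBIC))
```

```text
9.8 [ 463.416 -340.368   66.087] [ 3.141 -0.001  0.018] [-4.106  1.639 20.614]
```

View pics/s7.png

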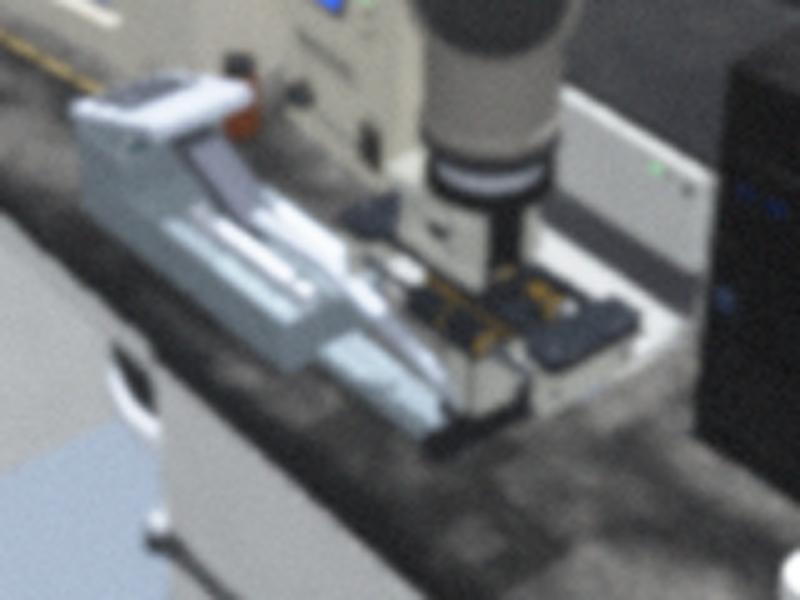

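Call:
carry_out --xyz '[[0,0,0],[0,0,0],[0,0,0],[0,0,0]]' --dr '[[0,0,0],[0,0,0],[0,0,0],[0,0,0]]'

```text
time: 10.3
tool_pos: [463.4, -340.4, 66.2]
tcp_rot: [3.141, -0.001, 0.018]
contact_force: [-4.2, 1.4, 20.7]
grip_width: 0.5
```

Run:
```python
from h import *
s=capture("scene"); o=get_obs(); print(o["time"],o["tool_pos"],o["contact_force"])
im=cv2.resize(s["image"][160:280,190:350],(800,600),interpolation=cv2.INTER_CUBIC)
O=np.array([463.,-108,0]); yaw=.018
def W(x,y,z): return O+[x*np.cos(yaw)-y*np.sin(yaw),x*np.sin(yaw)+y*np.cos(yaw),z]
for a,col in((0,(0,0,255)),(.25,(255,0,0)),(.33,(0,255,0))):
    # top edge of lip: 115 along, 13 up from underside hinge
    for r,h in((115,0),(115,13)):
        pts=[W(x,160-r*np.cos(a)+h*np.sin(a)*0-(-h*np.sin(a)),73+r*np.sin(a)+h*np.cos(a)) for x in(-42,42)]
        px=[tuple(((proj(s,p)-[190,160])*5).astype(int).tolist()) for p in pts]; print(a,r,h,px)
        cv2.line(im,px[0],px[1],col,1)
cv2.imwrite("pics/s8.png",im)
t=capture("top")["image"]; cv2.imwrite("pics/t8.png",cv2.resize(t[150:250,80:420],(800,235),interpolation=cv2.INTER_CUBIC))
```

```text
10.35 [ 463.415 -340.379   66.171] [-4.219  1.365 20.407]
0 115 0 [(161, 190), (260, 147)]
0 115 13 [(160, 174), (259, 131)]
0.25 115 0 [(156, 153), (255, 110)]
0.25 115 13 [(152, 135), (252, 93)]
0.33 115 0 [(153, 140), (253, 98)]
0.33 115 13 [(148, 122), (248, 80)]
```

View pics/s8.png

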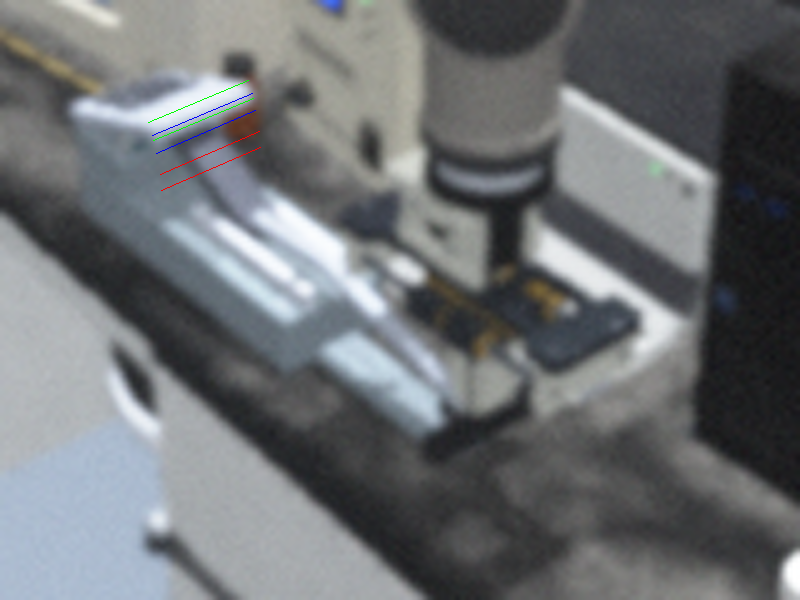

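View pics/t8.png

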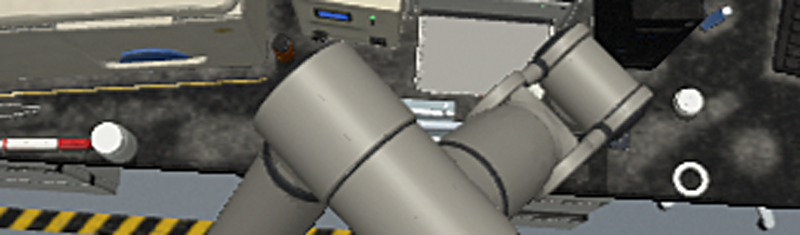

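```bash
python3 -c "
from plant import *
print(close_job())"
```

```text
the job is handed in; nothing more can be done
None
```

The flap is open and the lever is still being held down. I handed the job in at about 10.4 s of the 50 s allowed. `close_job()` gives no verdict, so the result rests on the checks below.

- **Pushing home:** With the fingers shut and behind the T-handle, I slid the lever about 57 mm toward the store. It took about 5 N until the force jumped to 12–15 N, where the toe stopped at the box. The camera then put the handle at y ≈ -323 to -327 mm; my estimate for home was -328 mm, to within a few mm.
- **Pressing down:** I lifted clear, came down on top of the bar and pressed it along its arc with 4–7 N. The arm then met the post: the force rose to 28 N and settled at a steady 20 N. The TCP (tool point) stood at z = 66 mm, so the bar centre is about 33 mm up; about 35 mm was expected.
- **Flap:** In the last scene picture the lip lies close to the outline I projected for 0.33 rad, well above the one for shut.
- **Forces and bystanders:** The highest reading I saw was about 28 N, from the fingertips on the bar. The flap was not touched or the lever gripped. In the last pictures the cup, ring, jar and vial looked unmoved, though I compared them only by eye.

One small thing did not settle to zero: a steady side force of about -4 N in x while holding. It is probably friction at the bar, and nothing was moving because of it.

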